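Fetch the LED driver from behind the bottles

ROBOT

A 6-joint arm with a two-finger parallel gripper is mounted at the origin on the work surface. World frame = base frame: x ahead of the robot, y to its left, z up, the work surface at z = 0. Lengths are in m, angles in degrees, forces in N, time in s.
With the tool pointing down it reaches from about 0.375 to 0.9 m from the base axis. Payload 3.1 kg.
Tool frame: the origin (TCP) lies at the very end of the fingers, on their centre line; the grasp point (between the pads) lies bot.grip_point_offset behind it (bot.grip_point_offset is the distance from the TCP to the grasp point, in m); z points along the fingers, y is the line along which they close (so a half turn about z gives the same grasp; the last joint's range is limited). The gripper opens to 87 mm and grips with 3 to 60 N. Pads are 19 mm wide; open, the fingers measure 117 mm over their backs; the gripper's body (75 mm by 190 mm) begins 51 mm behind the grasp point.
Start: joints at [63.799, 30.224, 82.088, -0, 67.689, -10.227], TCP at [0.172, 0.601, 0.223] pointing down, gripper open.
Joint ranges: [-176.69, 176.69], [-43.24, 126.21], [12.49, 139.97], [-82, 262], [0, 151.66], [-163.58, 163.58]. Speed limits (degrees/s): [159.86, 159.86, 180, 180, 180, 180].

INTERFACE

Orientations are given as a 3x3 rotation matrix whose columns are the frame's x, y, z axes.
In Python, from rig import bot, viewer, ticket gives the robot as it stands.
- The arm moves only by the tool servo_tool, never from a script. Its argument "targets" is a list of rows, each an object with "offset": the shift along the tool's x, y, z in m, a list of three; "dr": the turn, a rotation vector about the tool's x, y, z in degrees, a list of three. In form: [{"offset": [x, y, z], "dr": [ax, ay, az]}, ...]. A call has 1 to 20 rows; each row is the pose to reach, as a shift and turn from the pose commanded when the call began, along the tool's axes at that moment; what a row does not reach only later rows make up. A row lasts 1/12 s, in which the tool goes at most 41.7 mm and 7.16 degrees, less where a joint would pass 70% of its speed; a pose out of reach is approached as far as the arm can. A call with a gripper value outside its range is refused whole. "gripper" is the gripper command: -1 is fully open, 1 is shut, values between are in proportion, set as the call begins (left out, the last holds). The fingers move at their own pace and stop on an object; the grip force is fixed at half the most. Time passes only in rows, so rows that repeat a pose let the fingers close. It gives the time, the measured TCP pose, the force, the opening and the grip force at its end, in the units of the state.
- bot.read_state(): the state, without advancing time (a new reading comes with each control period).
- viewer.capture(name): name is "scene" or "side" or "wrist"; returns a dict with "color" (480x640x3 uint8, red, green, blue), "camera_matrix" (3x3 intrinsics, pixels), "R" (3x3) and "t" (3): a world point X has camera coordinates R X + t. Camera axes: x right, y down, z forward; pixel columns grow to the right and rows downward; lengths in m; the calibration is good to about 2 mm. A picture is of the moment at which its call begins. There is no depth.
- ticket.hand_in(): hands the job in; it is judged then, once.
The state is a dict: "time_s": time; "joint_positions": joint angles; "qvel": joint speeds; "tau": joint torques, N m; "position": TCP position; "tcp_rot": TCP orientation; "force": force on the tool from outside, world axes, zero at the start; "moment": the same for the moment, N m; "opening": opening from 0.0 (shut) to 1.0 (fully open); "grasp_force": force on a finger pad.
Only numpy, scipy, OpenCV 4.12 (cv2) and the standard library are available. Lean on these libraries where they do the work, as an engineer would, in place of code of your own. Each camera call takes 0.05 s, during which the arm holds its last target. There are 200 camera calls.

TASK

First stand the yellow glue bottle, the blue wire reel and the green flux bottle wholly on the grey mat, then take the LED driver from behind them and lay it flat, centred and lengthwise, on the black plate of the red sign segment. Only when the driver lies there, put the three back, each centred on the disc of its own colour. Keep the three upright throughout and leave the roll of black tape where it is.

Things in the scene. Friction and masses are not known exactly. Their poses are not given: they have to be found in the camera images.
- glue: Yellow glue bottle with a black cap. Rigid, upright, about 0.2 kg, 96 mm tall, 56 mm across at its foot; above 60 mm it is only an upright round cap, 26 mm across, up to the top: take it there. Origin: centre of its underside, z up along its axis. At the start it stands on the yellow disc.
- reel: Blue-flanged reel of copper wire with a bare steel grip on top. Rigid, upright, about 0.2 kg, 96 mm tall, 56 mm across at its foot; above 60 mm it is only an upright round steel grip, 26 mm across, up to the top: take it there. Origin: centre of its underside, z up along its axis. At the start it stands on the blue disc.
- flux: Green flux bottle with a white cap. Rigid, upright, about 0.2 kg, 96 mm tall, 56 mm across at its foot; above 60 mm it is only an upright round cap, 26 mm across, up to the top: take it there. Origin: centre of its underside, z up along its axis. At the start it stands on the green disc.
- yellow_disc: Flat yellow disc, 69 mm across, 3 mm thick, with a tab 40 mm wide on the robot side out to 60 mm from its centre; fixed on the 8 mm thick floor of the storage bay. Three in a row, 72 mm apart. Origin: centre of the round part's underside (8 mm above the table), z up, y along the row, x away from the robot to the back of the bay. The bay has 30 mm high rails at the row's ends and at the back.
- blue_disc: Flat blue disc, 69 mm across, 3 mm thick, with a tab 40 mm wide on the robot side out to 60 mm from its centre; fixed on the 8 mm thick floor of the storage bay. Three in a row, 72 mm apart. Origin: centre of the round part's underside (8 mm above the table), z up, y along the row, x away from the robot to the back of the bay. The bay has 30 mm high rails at the row's ends and at the back.
- green_disc: Flat green disc, 69 mm across, 3 mm thick, with a tab 40 mm wide on the robot side out to 60 mm from its centre; fixed on the 8 mm thick floor of the storage bay. Three in a row, 72 mm apart. Origin: centre of the round part's underside (8 mm above the table), z up, y along the row, x away from the robot to the back of the bay. The bay has 30 mm high rails at the row's ends and at the back.
- driver: LED driver: a plain aluminium box with orange ends, 120 mm long (its x), 42 mm wide (its y), 30 mm high, about 0.35 kg. Origin: centre of its underside. At the start it lies flat on the bay floor (8 mm above the table) behind the row of three, its length along the row, about 10 mm from them, so that a finger fits in front of it only when they are gone; at least 35 mm is free behind it, to the back rail.
- sign: Red sign segment with white LED strips lying fixed on the table, a long hexagon 330 mm (its x) by 110 mm (its y). In its middle is a black mounting plate, 140 mm (x) by 60 mm (y), its flat top 10 mm above the table (the LED strips beside it stand no higher). Origin: under the plate's centre at table height; z up. (The black segments with brass strips farther out are not part of the work.)
- mat: Grey mat fixed on the table, 200 mm (its x) by 170 mm (its y), 3 mm thick: the side area. Origin: centre of its underside; z up.
- tape: Roll of black tape lying flat and loose on the table beyond the back rail of the bay, 72 mm across, 20 mm high; not to be disturbed. Origin: centre of its underside.
Mind the look-alikes: they are no part of the job. Of the things that look like the driver, the smaller one is meant. There is more than one size of the glue; the job needs the larger.

How it is judged (in metres and radians):
On the way, in this order (a step that is already met when the one before it is completed fails the run):
1. glue bottle, wire reel and flux bottle all stand released on the grey mat, the driver not yet moved (x of glue in the frame of mat between -0.09 and 0.09 m and y of glue in the frame of mat between -0.075 and 0.075 m and z of each of glue, reel, flux in the frame of mat below 0.008 m and angle between each of glue, reel, flux's own z axis and vertical below 0.1 rad and linear speed of each of glue, reel, flux below 0.02 m/s and contact force between the fingers and glue below 0.1 N and x of reel in the frame of mat between -0.09 and 0.09 m and y of reel in the frame of mat between -0.075 and 0.075 m and contact force between the fingers and reel below 0.1 N and x of flux in the frame of mat between -0.09 and 0.09 m and y of flux in the frame of mat between -0.075 and 0.075 m and contact force between the fingers and flux below 0.1 N and distance of driver from where it was at the start of the episode below 0.025 m), for 0.2 s.
2. the driver lies on the black plate of the sign, centred and lengthwise, and the three still stand on the mat (x of driver in the frame of sign between -0.015 and 0.015 m and y of driver in the frame of sign between -0.012 and 0.012 m and z of driver in the frame of sign below 0.014 m and angle between the x axis of driver and the x axis of sign, either way round below 0.17 rad and angle between each of driver, glue, reel, flux's own z axis and vertical below 0.1 rad and linear speed of each of driver, glue, reel, flux below 0.02 m/s and x of glue in the frame of mat between -0.09 and 0.09 m and y of glue in the frame of mat between -0.075 and 0.075 m and z of each of glue, reel, flux in the frame of mat below 0.008 m and contact force between the fingers and glue below 0.1 N and x of reel in the frame of mat between -0.09 and 0.09 m and y of reel in the frame of mat between -0.075 and 0.075 m and contact force between the fingers and reel below 0.1 N and x of flux in the frame of mat between -0.09 and 0.09 m and y of flux in the frame of mat between -0.075 and 0.075 m and contact force between the fingers and flux below 0.1 N), for 0.2 s.
At the end, for the whole second after the job is handed in: The driver lies flat on the black plate, within 15 mm lengthwise and 12 mm crosswise of its centre and 0.17 rad of the sign's length; glue bottle, reel and flux bottle stand upright on the yellow, blue and green disc, within 12 mm of the centres; all at rest (x of driver in the frame of sign between -0.015 and 0.015 m and y of driver in the frame of sign between -0.012 and 0.012 m and z of driver in the frame of sign below 0.014 m and angle between the x axis of driver and the x axis of sign, either way round below 0.17 rad and angle between each of driver, glue, reel, flux's own z axis and vertical below 0.1 rad and linear speed of each of driver, glue, reel, flux below 0.02 m/s and horizontal distance between glue and yellow_disc below 0.012 m and z of glue in the frame of yellow_disc below 0.007 m and horizontal distance between reel and blue_disc below 0.012 m and z of reel in the frame of blue_disc below 0.007 m and horizontal distance between flux and green_disc below 0.012 m and z of flux in the frame of green_disc below 0.007 m); the robot touches nothing.
It fails at once if the glue bottle is tipped over (more than 0.5 rad) (angle between glue's own z axis and vertical above 0.5 rad).
It fails at once if the wire reel is tipped over (more than 0.5 rad) (angle between reel's own z axis and vertical above 0.5 rad).
It fails at once if the flux bottle is tipped over (more than 0.5 rad) (angle between flux's own z axis and vertical above 0.5 rad).
It fails at once if the roll of tape is moved by more than 20 mm (distance of tape from where it was at the start of the episode above 0.02 m).
It also fails if it takes over 141 s, if anything falls off the work surface, if the arm or the gripper's body presses on something with over 40 N, if the wrist force passes 120 N, or if a joint passes its speed limit or range.

## Working session

There is one attempt and no reset: what is moved stays moved. The work goes in short steps, Python scripts to look and compute and a tool call to move; the robot and the scene stay as the last step left them, time stands still between calls to the robot, and variables do not carry over. Pictures are saved under pics/ and viewed, at most 14 in all, crops included, and the job is handed in when it is done.

Besides the shell and the picture viewer there is one more tool, called after ">>>" as a command line: name --argument value ..., lists and objects as JSON in quotes. servo_tool: Moves the arm, as the interface text tells. Its arguments: {"type":"object","properties":{"targets":{"type":"array"},"gripper":{"type":"number"}},"required":["targets"]}

```bash
mkdir -p pics; ls; python3 - <<'E'
from rig import bot, viewer
import cv2
for n in ["scene","side"]:
    c=viewer.capture(n); cv2.imwrite(f"pics/{n}0.png",c["color"][:,:,::-1])
    print(n,c["camera_matrix"].tolist(),(-c["R"].T@c["t"]).round(3),c["R"].round(2).tolist())
s=bot.read_state(); print(bot.grip_point_offset,s["position"],s["tcp_rot"],s["opening"],s["time_s"])
E
```

```text
pics
scene [[618.5345570247072, 0.0, 320.7709396999792], [0.0, 618.5345570247072, 242.77659195632913], [0.0, 0.0, 1.0]] [ 1.003 -0.277  0.931] [[0.5, 0.87, 0.0], [0.73, -0.42, -0.54], [-0.47, 0.27, -0.84]]
side [[618.3887968248314, 0.0, 327.4792905254826], [0.0, 618.3887968248314, 250.47964237387427], [0.0, 0.0, 1.0]] [0.473 0.868 0.971] [[-1.0, -0.09, 0.02], [-0.08, 0.72, -0.69], [0.05, -0.69, -0.73]]
0.0187 [0.17166995 0.60025515 0.22164556] [[-9.61387960e-01  2.75195215e-01 -8.85826121e-04]
 [ 2.75196408e-01  9.61386353e-01 -1.79358001e-03]
 [ 3.58036507e-04 -1.96810239e-03 -9.99997999e-01]] 1.0003200184148486 0.1
```

View pics/scene0.png

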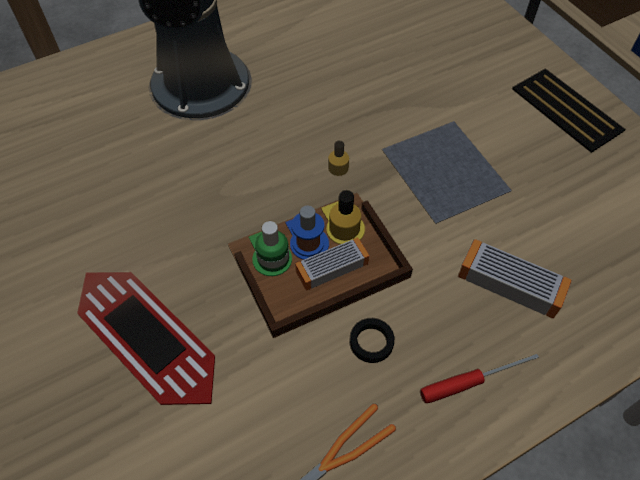

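View pics/side0.png

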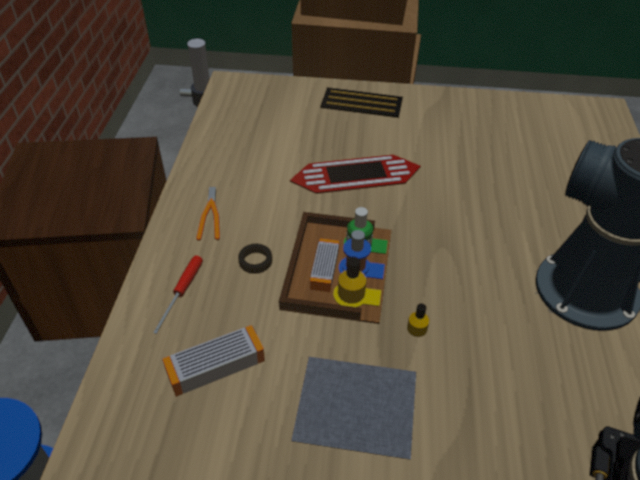

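The scene view shows these look-alikes:
- **Drivers:** one is in the bay at (333,262) and another is loose at (515,278). The bay one is smaller and lies behind the row, so it is the one meant.
- **Glues:** one stands on the yellow disc at (346,218) and another is loose at (339,158). The one on the disc is larger, so it is the one meant.

The mat is at (446,170), the sign plate at (145,332) and the tape at (372,340). I'll measure next and confirm with one enlarged crop.

```bash
cat > h.py <<'E'
import numpy as np, cv2
from rig import bot, viewer
def cap(n):
    c=viewer.capture(n); c["hsv"]=cv2.cvtColor(c["color"],cv2.COLOR_RGB2HSV); return c
def ray(c,p):
    K=c["camera_matrix"]; R=np.array(c["R"]); t=np.array(c["t"])
    d=R.T@np.linalg.inv(K)@np.array([p[0],p[1],1.]); return -R.T@t,d
def onplane(c,p,z):
    o,d=ray(c,p); return o+d*(z-o[2])/d[2]
def proj(c,X):
    q=c["camera_matrix"]@(c["R"]@np.array(X)+c["t"]); return q[:2]/q[2]
def mask(c,lo,hi,box):
    m=cv2.inRange(c["hsv"],np.array(lo),np.array(hi)); k=np.zeros_like(m)
    x0,y0,x1,y1=box; k[y0:y1,x0:x1]=255; return m&k
def big(m):
    cs,_=cv2.findContours(m,cv2.RETR_EXTERNAL,cv2.CHAIN_APPROX_NONE); return max(cs,key=cv2.contourArea)
def rect(c,m,z):
    """min-area rectangle of mask on the world plane z: centre, size, angle of long side (deg)"""
    p=np.array([onplane(c,q[0],z)[:2] for q in big(m)],np.float32)*1000
    (x,y),(w,h),a=cv2.minAreaRect(cv2.convexHull(p))
    if w<h: w,h,a=h,w,a+90
    return np.round([x,y,w,h,(a+90)%180-90],1)
E
python3 - <<'E'
from h import *
A=cap("scene");B=cap("side")
im=A["color"][130:330,220:580,::-1]; cv2.imwrite("pics/crop0.png",cv2.resize(im,None,fx=2.2,fy=2.2,interpolation=cv2.INTER_CUBIC))
def p(c,x,y): return c["hsv"][y,x].tolist()
print("mat",p(A,446,170),p(B,356,405),"plate",p(A,145,332),p(B,357,172),"wood",p(A,200,200),p(A,480,200),"drv",p(A,306,280),p(A,333,262),p(B,320,282),"yd",p(A,330,212),p(B,372,297),"bd",p(A,298,220),p(B,375,270),"gd",p(A,262,240),p(B,378,246))
E
```

```text
mat [112, 38, 74] [105, 41, 87] plate [165, 28, 18] [15, 38, 27] wood [19, 70, 102] [112, 35, 80] drv [15, 172, 144] [114, 28, 90] [14, 210, 102] yd [23, 166, 126] [27, 235, 150] bd [111, 182, 125] [108, 202, 134] gd [64, 142, 104] [66, 176, 113]
```

View pics/crop0.png

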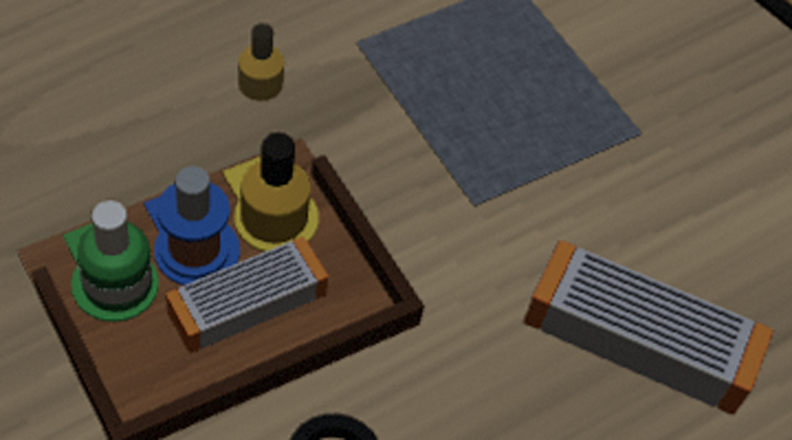

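The crop confirms the targets: the large glue at crop (278,190) stands on the yellow disc, and the small driver at crop (248,295) lies in the bay. Next I'll measure everything.

```bash
python3 - <<'E'
from h import *
A=cap("scene");B=cap("side")
for c,n,b in((A,"A",(375,115,515,225)),(B,"B",(285,350,425,460))):
    print("mat",n,rect(c,mask(c,(95,20,40),(130,90,140),b),.003))
for c,n,b in((A,"A",(100,290,190,375)),(B,"B",(322,155,392,190))):
    m=mask(c,(0,0,0),(180,255,45),b); print("plate",n,rect(c,m,.010))
for c,n,b in((A,"A",(70,260,225,410)),(B,"B",(280,145,430,200))):
    m=mask(c,(0,130,60),(8,255,255),b)|mask(c,(172,130,60),(180,255,255),b); print("sign",n,rect(c,m,.008))
# bright top of driver
for c,n,b in((A,"A",(290,232,375,292)),(B,"B",(305,232,345,298))):
    m=mask(c,(8,150,90),(20,255,255),b)
    cs,_=cv2.findContours(m,cv2.RETR_EXTERNAL,cv2.CHAIN_APPROX_NONE)
    cs=sorted(cs,key=cv2.contourArea)[-2:]; print("orange",n,[(cv2.boundingRect(k),cv2.contourArea(k)) for k in cs])
for n,lo,hi,ba,bb in(("yel",(21,140,60),(32,255,255),(315,180,375,250),(325,250,390,310)),("blu",(104,120,50),(116,255,255),(280,190,335,262),(335,225,390,285)),("grn",(50,100,40),(75,255,255),(245,225,300,278),(340,215,395,255))):
    for c,b in((A,ba),(B,bb)):
        k=big(mask(c,lo,hi,b)); print(n,cv2.boundingRect(k),cv2.contourArea(k))
print("caps")
for n,a,b in(("glue",(346.4,195.5),(353,268)),("reel",(307.7,210),(358,237)),("flux",(269.5,226.5),(361.5,212))):
    print(n,onplane(A,a,.107).round(4),onplane(B,b,.107).round(4))
f=[(A["color"][185:290,240:380],5.7)],[(B["color"][200:310,280:400],5.4)]
for i,((im,s),) in enumerate(f): cv2.imwrite(f"pics/crop1{i}.png",cv2.resize(im[:,:,::-1],None,fx=s,fy=s,interpolation=cv2.INTER_CUBIC)*1)
E
```

```text
mat A [458.  314.  196.8 168.4  -3.4]
mat B [455.6 316.2 195.6 166.5  -3.4]
plate A [ 499.  -315.7  139.4   58.6   16.7]
plate B [ 495.7 -312.4  133.9   55.9   16.2]
sign A [ 499.1 -315.6  325.8  109.4   16.2]
sign B [ 493.1 -300.3  319.3  110.2   10.5]
orange A [((353, 237, 17, 20), 96.5), ((295, 261, 16, 21), 102.5)]
orange B [((318, 237, 24, 8), 62.5), ((308, 277, 24, 7), 66.5)]
yel (321, 201, 44, 43) 722.0
yel (333, 271, 49, 37) 1135.5
blu (286, 214, 43, 45) 1122.5
blu (344, 239, 27, 20) 254.5
grn (249, 231, 39, 27) 515.0
grn (347, 220, 26, 19) 179.5
caps
glue [0.4837 0.0716 0.107 ] [0.4811 0.091  0.107 ]
reel [0.4778 0.0011 0.107 ] [0.4766 0.0081 0.107 ]
flux [ 0.4759 -0.0682  0.107 ] [ 0.4738 -0.0647  0.107 ]
```

View pics/crop10.png

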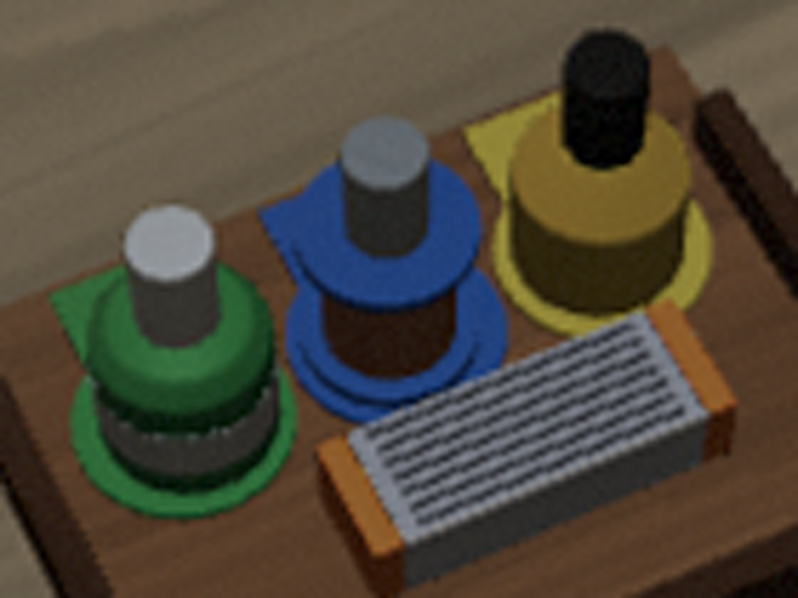

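View pics/crop11.png

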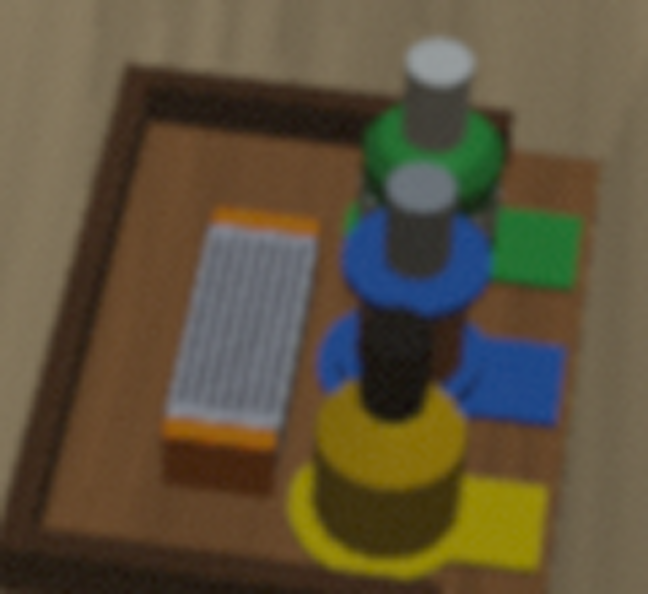

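The crops show the three upright on their discs. In scene crop pixels the cap tops are at (170,243), (384,152) and (605,65), and the driver's top corners are (318,450), (672,300), (735,405) and (383,558).

```bash
python3 - <<'E'
from h import *
A=cap("scene");B=cap("side")
fa=lambda q:((q[0]+.5)/5.7-.5+240,(q[1]+.5)/5.7-.5+185)
fb=lambda q:((q[0]+.5)/5.4-.5+280,(q[1]+.5)/5.4-.5+200)
for n,a,b in(("glue",(605,65),(395,322)),("reel",(384,152),(421,189)),("flux",(170,243),(441,63))):
    print(n,onplane(A,fa(a),.107).round(4)[:2],onplane(B,fb(b),.107).round(4)[:2])
for c,f,q in((A,fa,[(318,450),(672,300),(735,405),(383,558)]),(B,fb,[(217,207),(320,220),(275,445),(166,432)])):
    p=np.array([onplane(c,f(x),.038)[:2] for x in q],np.float32)*1000
    print("drv",p.mean(0),cv2.minAreaRect(p),p.round(0).tolist())
# tabs' robot edges (side view) z=.011
q=[(583,212),(577,290),(565,344),(558,424),(548,485),(541,570)]
print("tabs",[onplane(B,fb(x),.011)[:2].round(4).tolist() for x in q])
# disc extremes in scene: left, right edge columns -> 
print("rails corners", [onplane(B,fb(x),.038)[:2].round(3).tolist() for x in[(128,66),(5,555)]])
s=bot.read_state(); print(s["position"].round(4) if hasattr(s["position"],"round") else s["position"])
R=np.array(s["tcp_rot"]); print(np.degrees(np.arctan2(R[1,1],R[0,1])))
E
```

```text
glue [0.484  0.0701] [0.483  0.0686]
reel [ 0.4794 -0.0012] [0.4779 0.0015]
flux [ 0.4771 -0.069 ] [ 0.4744 -0.0669]
drv [544.20825   10.695777] ((544.2180786132812, 10.6202392578125), (118.5859375, 41.24488830566406), 86.8145980834961) [[520.0, -47.0], [527.0, 71.0], [568.0, 68.0], [562.0, -48.0]]
drv [540.436     11.403797] ((540.3574829101562, 11.475440979003906), (118.06134033203125, 40.85190200805664), 86.71742248535156) [[557.0, -49.0], [517.0, -46.0], [524.0, 71.0], [564.0, 69.0]]
tabs [[0.4125, -0.089], [0.4137, -0.0454], [0.4175, -0.0159], [0.4189, 0.0257], [0.4216, 0.0563], [0.4228, 0.0972]]
rails corners [[0.602, -0.125], [0.615, 0.133]]
[0.1719 0.6008 0.2224]
74.02561706658884
```

>>> servo_tool --targets '[{"offset": [-0.03,-0.03,0],"dr": [0,0,5]},{"offset": [-0.446,-0.425,0.043],"dr": [0,0,77.43]},{"offset": [-0.446,-0.425,0.043],"dr": [0,0,77.43]},{"offset": [-0.446,-0.425,0.043],"dr": [0,0,77.43]},{"offset": [-0.446,-0.425,0.043],"dr": [0,0,77.43]},{"offset": [-0.446,-0.425,0.043],"dr": [0,0,77.43]},{"offset": [-0.446,-0.425,0.043],"dr": [0,0,77.43]},{"offset": [-0.446,-0.425,0.043],"dr": [0,0,77.43]},{"offset": [-0.446,-0.425,0.043],"dr": [0,0,77.43]},{"offset": [-0.446,-0.425,0.043],"dr": [0,0,77.43]},{"offset": [-0.446,-0.425,0.043],"dr": [0,0,77.43]},{"offset": [-0.446,-0.425,0.043],"dr": [0,0,77.43]},{"offset": [-0.446,-0.425,0.043],"dr": [0,0,77.43]},{"offset": [-0.446,-0.425,0.043],"dr": [0,0,77.43]},{"offset": [-0.446,-0.425,0.043],"dr": [0,0,77.43]},{"offset": [-0.446,-0.425,0.043],"dr": [0,0,77.43]},{"offset": [-0.446,-0.425,0.043],"dr": [0,0,77.43]},{"offset": [-0.446,-0.425,0.043],"dr": [0,0,77.43]},{"offset": [-0.446,-0.425,0.043],"dr": [0,0,77.43]},{"offset": [-0.446,-0.425,0.043],"dr": [0,0,77.43]}]' --gripper -0.38

```text
time_s: 2.07
position: [0.4828, 0.0708, 0.1797]
tcp_rot: [[0.057, 0.998, -0.001], [0.998, -0.057, 0.0], [0.0, -0.001, -1.0]]
force: [0.3, -0.7, -1.7]
opening: 0.691
grasp_force: 0.0
```

>>> servo_tool --targets '[{"offset": [0,0,0.03],"dr": [0,0,0]},{"offset": [0,0,0.06],"dr": [0,0,0]},{"offset": [0,0,0.085],"dr": [0,0,0]},{"offset": [0,0,0.097],"dr": [0,0,0]},{"offset": [0,0,0.102],"dr": [0,0,0]},{"offset": [0,0,0.102],"dr": [0,0,0]},{"offset": [0,0,0.102],"dr": [0,0,0]}]'

```text
time_s: 2.65
position: [0.484, 0.0702, 0.078]
tcp_rot: [[0.058, 0.998, 0.001], [0.998, -0.058, -0.0], [-0.0, 0.001, -1.0]]
force: [-0.5, -0.4, 0.9]
opening: 0.69
grasp_force: 0.0
```

>>> servo_tool --targets '[{"offset": [0,0,0],"dr": [0,0,0]},{"offset": [0,0,0],"dr": [0,0,0]},{"offset": [0,0,0],"dr": [0,0,0]},{"offset": [0,0,0],"dr": [0,0,0]},{"offset": [0,0,0],"dr": [0,0,0]},{"offset": [0,0,0],"dr": [0,0,0]},{"offset": [0,0,0],"dr": [0,0,0]},{"offset": [0,0,0],"dr": [0,0,0]}]' --gripper 1

```text
time_s: 3.32
position: [0.4835, 0.0695, 0.0777]
tcp_rot: [[0.059, 0.998, -0.0], [0.998, -0.059, 0.0], [0.0, -0.0, -1.0]]
force: [-0.9, -0.7, 2.5]
opening: 0.291
grasp_force: 29.9
```

>>> servo_tool --targets '[{"offset": [0,0,-0.015],"dr": [0,0,0]},{"offset": [0,0,-0.045],"dr": [0,0,0]},{"offset": [0,0,-0.08],"dr": [0,0,0]},{"offset": [0.005,-0.002,-0.105],"dr": [0,0,0]},{"offset": [0.02,-0.007,-0.11],"dr": [0,0,0]},{"offset": [0.05,-0.018,-0.11],"dr": [0,0,0]},{"offset": [0.085,-0.03,-0.11],"dr": [0,0,0]},{"offset": [0.12,-0.042,-0.11],"dr": [0,0,0]},{"offset": [0.155,-0.054,-0.11],"dr": [0,0,0]},{"offset": [0.19,-0.067,-0.11],"dr": [0,0,0]},{"offset": [0.225,-0.079,-0.11],"dr": [0,0,0]},{"offset": [0.255,-0.089,-0.11],"dr": [0,0,0]},{"offset": [0.278,-0.097,-0.105],"dr": [0,0,0]},{"offset": [0.289,-0.101,-0.09],"dr": [0,0,0]},{"offset": [0.289,-0.101,-0.06],"dr": [0,0,0]},{"offset": [0.289,-0.101,-0.03],"dr": [0,0,0]},{"offset": [0.289,-0.101,-0.01],"dr": [0,0,0]},{"offset": [0.289,-0.101,0],"dr": [0,0,0]},{"offset": [0.289,-0.101,0.006],"dr": [0,0,0]},{"offset": [0.289,-0.101,0.007],"dr": [0,0,0]}]'

```text
time_s: 4.98
position: [0.3995, 0.3637, 0.07]
tcp_rot: [[0.06, 0.998, -0.002], [0.998, -0.06, -0.001], [-0.001, -0.002, -1.0]]
force: [0.6, -0.1, -2.8]
opening: 0.294
grasp_force: 30.0
```

```bash
python3 - <<'E'
from h import *
print(bot.read_state()["position"],bot.read_state()["force"],bot.read_state()["opening"])
A=cap("scene");B=cap("side")
cv2.imwrite("pics/two.png",np.hstack([cv2.resize(A["color"][100:300,220:520],(480,320)),cv2.resize(B["color"][180:480,270:470],(213*1,320))])[:,:,::-1])
E
```

```text
[0.3995206  0.36370093 0.06996465] [ 0.64186665 -0.11934007 -2.84080144] 0.29395099667597685
```

View pics/two.png

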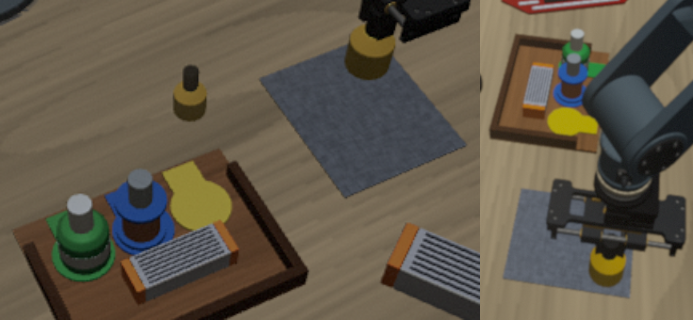

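The glue is upright on the mat (left crop, 370,55) and still gripped. The yellow disc is now bare. I'll release it and go to the reel.

>>> servo_tool --targets '[{"offset": [0,0,0],"dr": [0,0,0]},{"offset": [0,0,0],"dr": [0,0,0]},{"offset": [0,0,0],"dr": [0,0,0]},{"offset": [0,0,0],"dr": [0,0,0]},{"offset": [0,0,-0.02],"dr": [0,0,0]},{"offset": [0,0,-0.06],"dr": [0,0,0]},{"offset": [0,0,-0.1],"dr": [0,0,0]},{"offset": [-0.03,0.008,-0.11],"dr": [0,0,0]},{"offset": [-0.07,0.02,-0.11],"dr": [0,0,0]},{"offset": [-0.11,0.031,-0.11],"dr": [0,0,0]},{"offset": [-0.15,0.042,-0.11],"dr": [0,0,0]},{"offset": [-0.19,0.053,-0.11],"dr": [0,0,0]},{"offset": [-0.23,0.065,-0.11],"dr": [0,0,0]},{"offset": [-0.27,0.076,-0.11],"dr": [0,0,0]},{"offset": [-0.31,0.087,-0.11],"dr": [0,0,0]},{"offset": [-0.34,0.095,-0.11],"dr": [0,0,0]},{"offset": [-0.358,0.1,-0.11],"dr": [0,0,0]},{"offset": [-0.358,0.1,-0.11],"dr": [0,0,0]},{"offset": [-0.358,0.1,-0.11],"dr": [0,0,0]},{"offset": [-0.358,0.1,-0.11],"dr": [0,0,0]}]' --gripper -0.38

```text
time_s: 6.75
position: [0.4781, 0.0013, 0.1806]
tcp_rot: [[0.059, 0.998, -0.001], [0.998, -0.059, 0.001], [0.001, -0.001, -1.0]]
force: [0.2, 0.6, 0.3]
opening: 0.694
grasp_force: 0.0
```

>>> servo_tool --targets '[{"offset": [0,0,0.03],"dr": [0,0,0]},{"offset": [0,0,0.06],"dr": [0,0,0]},{"offset": [0,0,0.085],"dr": [0,0,0]},{"offset": [0,0,0.098],"dr": [0,0,0]},{"offset": [0,0,0.103],"dr": [0,0,0]},{"offset": [0,0,0.103],"dr": [0,0,0]}]'

```text
time_s: 7.25
position: [0.4776, 0.0022, 0.0766]
tcp_rot: [[0.057, 0.998, -0.003], [0.998, -0.057, 0.001], [0.001, -0.003, -1.0]]
force: [-0.1, 0.2, -0.4]
opening: 0.692
grasp_force: 0.0
```

>>> servo_tool --targets '[{"offset": [0,0,0],"dr": [0,0,0]},{"offset": [0,0,0],"dr": [0,0,0]},{"offset": [0,0,0],"dr": [0,0,0]},{"offset": [0,0,0],"dr": [0,0,0]},{"offset": [0,0,0],"dr": [0,0,0]},{"offset": [0,0,0],"dr": [0,0,0]},{"offset": [0,0,0],"dr": [0,0,0]}]' --gripper 1

```text
time_s: 7.83
position: [0.4786, 0.0006, 0.0779]
tcp_rot: [[0.06, 0.998, 0.0], [0.998, -0.06, -0.0], [-0.0, 0.0, -1.0]]
force: [-0.7, -0.4, 3.1]
opening: 0.286
grasp_force: 30.0
```

>>> servo_tool --targets '[{"offset": [0,0,-0.015],"dr": [0,0,0]},{"offset": [0,0,-0.045],"dr": [0,0,0]},{"offset": [0,0,-0.08],"dr": [0,0,0]},{"offset": [0.005,-0.001,-0.105],"dr": [0,0,0]},{"offset": [0.02,-0.003,-0.11],"dr": [0,0,0]},{"offset": [0.05,-0.007,-0.11],"dr": [0,0,0]},{"offset": [0.085,-0.013,-0.11],"dr": [0,0,0]},{"offset": [0.12,-0.018,-0.11],"dr": [0,0,0]},{"offset": [0.155,-0.023,-0.11],"dr": [0,0,0]},{"offset": [0.19,-0.029,-0.11],"dr": [0,0,0]},{"offset": [0.22,-0.033,-0.11],"dr": [0,0,0]},{"offset": [0.245,-0.037,-0.11],"dr": [0,0,0]},{"offset": [0.26,-0.039,-0.105],"dr": [0,0,0]},{"offset": [0.268,-0.04,-0.09],"dr": [0,0,0]},{"offset": [0.268,-0.04,-0.06],"dr": [0,0,0]},{"offset": [0.268,-0.04,-0.03],"dr": [0,0,0]},{"offset": [0.268,-0.04,-0.01],"dr": [0,0,0]},{"offset": [0.268,-0.04,0],"dr": [0,0,0]},{"offset": [0.268,-0.04,0.006],"dr": [0,0,0]},{"offset": [0.268,-0.04,0.007],"dr": [0,0,0]}]'

```text
time_s: 9.5
position: [0.4541, 0.2704, 0.0702]
tcp_rot: [[0.06, 0.998, -0.002], [0.998, -0.06, -0.001], [-0.001, -0.002, -1.0]]
force: [0.9, 0.1, -1.7]
opening: 0.286
grasp_force: 30.0
```

>>> servo_tool --targets '[{"offset": [0,0,0],"dr": [0,0,0]},{"offset": [0,0,0],"dr": [0,0,0]},{"offset": [0,0,0],"dr": [0,0,0]},{"offset": [0,0,0],"dr": [0,0,0]},{"offset": [0,0,-0.02],"dr": [0,0,0]},{"offset": [0,0,-0.06],"dr": [0,0,0]},{"offset": [0,0,-0.1],"dr": [0,0,0]},{"offset": [-0.03,0.004,-0.11],"dr": [0,0,0]},{"offset": [-0.07,0.008,-0.11],"dr": [0,0,0]},{"offset": [-0.11,0.013,-0.11],"dr": [0,0,0]},{"offset": [-0.15,0.018,-0.11],"dr": [0,0,0]},{"offset": [-0.19,0.023,-0.11],"dr": [0,0,0]},{"offset": [-0.23,0.028,-0.11],"dr": [0,0,0]},{"offset": [-0.27,0.033,-0.11],"dr": [0,0,0]},{"offset": [-0.305,0.038,-0.11],"dr": [0,0,0]},{"offset": [-0.327,0.041,-0.11],"dr": [0,0,0]},{"offset": [-0.336,0.042,-0.11],"dr": [0,0,0]},{"offset": [-0.336,0.042,-0.11],"dr": [0,0,0]},{"offset": [-0.336,0.042,-0.11],"dr": [0,0,0]}]' --gripper -0.38

```text
time_s: 11.08
position: [0.4763, -0.0667, 0.1807]
tcp_rot: [[0.06, 0.998, -0.0], [0.998, -0.06, 0.001], [0.001, -0.0, -1.0]]
force: [0.1, 0.4, -0.3]
opening: 0.693
grasp_force: 0.0
```

>>> servo_tool --targets '[{"offset": [0,0,0.03],"dr": [0,0,0]},{"offset": [0,0,0.06],"dr": [0,0,0]},{"offset": [0,0,0.085],"dr": [0,0,0]},{"offset": [0,0,0.098],"dr": [0,0,0]},{"offset": [0,0,0.103],"dr": [0,0,0]},{"offset": [0,0,0.103],"dr": [0,0,0]}]'

```text
time_s: 11.58
position: [0.4756, -0.0653, 0.0766]
tcp_rot: [[0.057, 0.998, -0.003], [0.998, -0.057, 0.001], [0.001, -0.003, -1.0]]
force: [0.2, 1.1, 0.6]
opening: 0.687
grasp_force: 0.0
```

>>> servo_tool --targets '[{"offset": [0,0,0],"dr": [0,0,0]},{"offset": [0,0,0],"dr": [0,0,0]},{"offset": [0,0,0],"dr": [0,0,0]},{"offset": [0,0,0],"dr": [0,0,0]},{"offset": [0,0,0],"dr": [0,0,0]},{"offset": [0,0,0],"dr": [0,0,0]},{"offset": [0,0,0],"dr": [0,0,0]}]' --gripper 1

```text
time_s: 12.17
position: [0.4764, -0.0673, 0.0779]
tcp_rot: [[0.059, 0.998, -0.0], [0.998, -0.059, 0.0], [-0.0, -0.0, -1.0]]
force: [-0.7, 0.2, 3.4]
opening: 0.285
grasp_force: 30.0
```

>>> servo_tool --targets '[{"offset": [0,0,-0.015],"dr": [0,0,0]},{"offset": [0,0,-0.045],"dr": [0,0,0]},{"offset": [0,0,-0.08],"dr": [0,0,0]},{"offset": [0.005,0,-0.11],"dr": [0,0,0]},{"offset": [0.02,0.001,-0.125],"dr": [0,0,0]},{"offset": [0.05,0.002,-0.13],"dr": [0,0,0]},{"offset": [0.085,0.004,-0.13],"dr": [0,0,0]},{"offset": [0.12,0.006,-0.13],"dr": [0,0,0]},{"offset": [0.155,0.008,-0.13],"dr": [0,0,0]},{"offset": [0.19,0.01,-0.13],"dr": [0,0,0]},{"offset": [0.225,0.012,-0.13],"dr": [0,0,0]},{"offset": [0.26,0.014,-0.13],"dr": [0,0,0]},{"offset": [0.295,0.015,-0.13],"dr": [0,0,0]},{"offset": [0.33,0.016,-0.13],"dr": [0,0,0]},{"offset": [0.365,0.017,-0.13],"dr": [0,0,0]},{"offset": [0.395,0.018,-0.13],"dr": [0,0,0]},{"offset": [0.415,0.018,-0.13],"dr": [0,0,0]},{"offset": [0.426,0.018,-0.12],"dr": [0,0,0]},{"offset": [0.426,0.018,-0.1],"dr": [0,0,0]},{"offset": [0.426,0.018,-0.08],"dr": [0,0,0]}]'

```text
time_s: 13.83
position: [0.5197, 0.3572, 0.1565]
tcp_rot: [[0.058, 0.998, 0.001], [0.998, -0.058, -0.0], [-0.0, 0.001, -1.0]]
force: [-0.4, -1.0, -1.3]
opening: 0.288
grasp_force: 30.0
```

>>> servo_tool --targets '[{"offset": [0,0,0.03],"dr": [0,0,0]},{"offset": [0,0,0.055],"dr": [0,0,0]},{"offset": [0,0,0.075],"dr": [0,0,0]},{"offset": [0,0,0.084],"dr": [0,0,0]},{"offset": [0,0,0.087],"dr": [0,0,0]},{"offset": [0,0,0.087],"dr": [0,0,0]}]'

```text
time_s: 14.33
position: [0.5184, 0.3556, 0.07]
tcp_rot: [[0.06, 0.998, -0.004], [0.998, -0.06, -0.002], [-0.002, -0.003, -1.0]]
force: [0.5, -0.0, -1.7]
opening: 0.285
grasp_force: 30.0
```

>>> servo_tool --targets '[{"offset": [0,0,0],"dr": [0,0,0]},{"offset": [0,0,0],"dr": [0,0,0]},{"offset": [0,0,0],"dr": [0,0,0]},{"offset": [0,0,0],"dr": [0,0,0]},{"offset": [0,0,-0.02],"dr": [0,0,0]},{"offset": [0,0,-0.06],"dr": [0,0,0]},{"offset": [0,0,-0.1],"dr": [0,0,0]},{"offset": [-0.03,-0.01,-0.11],"dr": [0,0,0]},{"offset": [-0.07,-0.02,-0.11],"dr": [0,0,0]},{"offset": [-0.11,-0.02,-0.11],"dr": [0,0,0]},{"offset": [-0.13,-0.02,-0.11],"dr": [0,0,0]},{"offset": [-0.13,-0.02,-0.11],"dr": [0,0,0]},{"offset": [-0.13,-0.02,-0.11],"dr": [0,0,0]}]' --gripper -0.6

```text
time_s: 15.42
position: [0.4927, 0.2276, 0.1811]
tcp_rot: [[0.062, 0.998, 0.001], [0.998, -0.062, 0.001], [0.001, 0.001, -1.0]]
force: [0.3, 0.4, -0.1]
opening: 0.8
grasp_force: 0.0
```

```bash
python3 - <<'E'
from h import *
A=cap("scene");B=cap("side")
cv2.imwrite("pics/s2.png",A["color"][:,:,::-1]);cv2.imwrite("pics/b2.png",B["color"][:,:,::-1])
W=np.array([[.9982,-.0593],[.0593,.9982]])
for n,lo,hi,ba,bb in(("yel",(21,120,50),(32,255,255),(300,185,375,255),(325,270,395,310)),("blu",(104,100,50),(118,255,255),(270,195,335,265),(325,245,395,290)),("grn",(50,80,40),(75,255,255),(235,225,300,285),(330,225,395,265))):
    for c,b in((A,ba),(B,bb)):
        k=big(mask(c,lo,hi,b)); p=np.array([W@onplane(c,q[0],.011)[:2] for q in k])*1000
        # u max = far rim; v width of the round part
        um=p[:,0].max(); d=p[p[:,0]>um-60]
        (x,y),r=cv2.minEnclosingCircle(d[d[:,0]>um-65].astype(np.float32))
        print(n,"umin,max",p[:,0].min().round(1),um.round(1),"v",p[:,1].min().round(1),p[:,1].max().round(1),"c",round((um+p[:,0].min()-25.5)/2+12.75,1),"u from max",(um-34.5).round(1),"v",((p[:,1].min()+p[:,1].max())/2).round(1))
for c,n,b in((A,"A",(290,232,375,292)),(B,"B",(300,230,350,305))):
    m=mask(c,(8,150,90),(20,255,255),b)|mask(c,(100,0,60),(130,60,255),b)
    m=cv2.morphologyEx(m,cv2.MORPH_CLOSE,np.ones((5,5),np.uint8)); r=rect(c,m,.038); print("drv",n,r,W@r[:2])
E
```

```text
yel umin,max 419.0 511.0 v 66.8 135.6 c 465.0 u from max 476.5 v 101.2
yel umin,max 446.0 513.6 v 73.7 136.1 c 479.8 u from max 479.1 v 104.9
blu umin,max 419.0 505.5 v -4.9 63.0 c 462.3 u from max 471.0 v 29.0
blu umin,max 443.8 504.0 v 38.3 62.3 c 473.9 u from max 469.5 v 50.3
grn umin,max 419.0 513.7 v -76.6 -8.8 c 466.4 u from max 479.2 v -42.7
grn umin,max 418.4 433.0 v -59.9 -40.0 c 425.7 u from max 398.5 v -50.0
drv A [542.5  10.9 120.5  43.5  86.8] [540.87713  43.05063]
drv B [528.7  76.   79.4  45.8  83.2] [523.24154 107.21511]
```

View pics/s2.png

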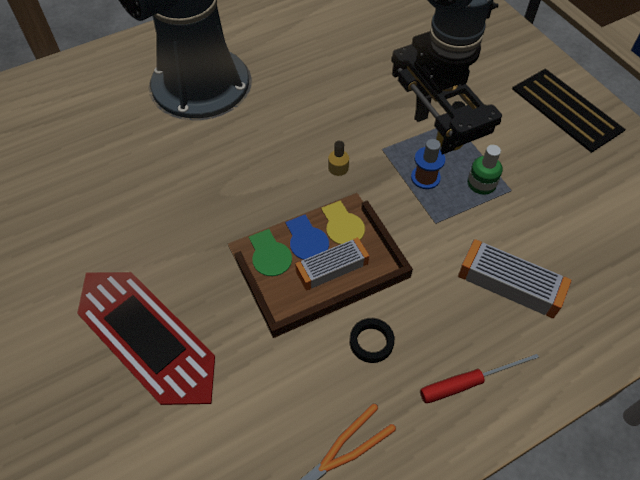

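All three are off the bay. The reel (428,165) and flux (487,170) stand on the mat, with the glue hidden behind the gripper. The discs are bare, and the driver is untouched at (333,262).

>>> servo_tool --targets '[{"offset": [-0.03,0.009,0],"dr": [0,0,0]},{"offset": [-0.07,0.02,0],"dr": [0,0,0]},{"offset": [-0.11,0.032,0],"dr": [0,0,0]},{"offset": [-0.15,0.044,0],"dr": [0,0,0]},{"offset": [-0.185,0.055,0.01],"dr": [0,0,0]},{"offset": [-0.207,0.061,0.03],"dr": [0,0,0]},{"offset": [-0.214,0.063,0.06],"dr": [0,0,0]},{"offset": [-0.214,0.063,0.09],"dr": [0,0,0]},{"offset": [-0.214,0.063,0.11],"dr": [0,0,0]},{"offset": [-0.214,0.063,0.12],"dr": [0,0,0]},{"offset": [-0.214,0.063,0.12],"dr": [0,0,0]},{"offset": [-0.214,0.063,0.12],"dr": [0,0,0]}]' --gripper -0.47

```text
time_s: 16.52
position: [0.543, 0.0118, 0.0604]
tcp_rot: [[0.058, 0.998, -0.0], [0.998, -0.058, 0.0], [0.0, -0.0, -1.0]]
force: [0.0, -0.2, -0.2]
opening: 0.737
grasp_force: 0.0
```

```bash
python3 - <<'E'
from h import *
A=cap("scene");B=cap("side")
cv2.imwrite("pics/s3.png",np.hstack([cv2.resize(A["color"][100:340,220:520],(450,360)),cv2.resize(B["color"][190:330,260:400],(340,360))])[:,:,::-1])
s=bot.read_state();print(s["position"],s["opening"])
E
```

```text
[0.54377916 0.01142459 0.06173096] 0.7327869841555231
```

View pics/s3.png

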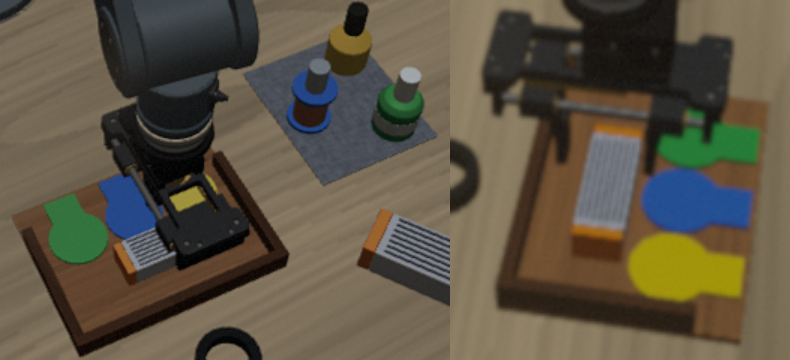

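The left half shows all three upright on the mat. The right half shows the fingers straddling the driver, with space before the rail. I'll descend and grip.

>>> servo_tool --targets '[{"offset": [0,0,0.015],"dr": [0,0,0]},{"offset": [0,0,0.03],"dr": [0,0,0]},{"offset": [0,0,0.041],"dr": [0,0,0]},{"offset": [0,0,0.046],"dr": [0,0,0]},{"offset": [0,0,0.046],"dr": [0,0,0]},{"offset": [0,0,0.046],"dr": [0,0,0]}]'

```text
time_s: 17.12
position: [0.5428, 0.011, 0.015]
tcp_rot: [[0.059, 0.998, 0.001], [0.998, -0.059, -0.0], [-0.0, 0.001, -1.0]]
force: [0.9, -0.3, -0.6]
opening: 0.734
grasp_force: 0.0
```

>>> servo_tool --targets '[{"offset": [0,0,0],"dr": [0,0,0]},{"offset": [0,0,0],"dr": [0,0,0]},{"offset": [0,0,0],"dr": [0,0,0]},{"offset": [0,0,0],"dr": [0,0,0]},{"offset": [0,0,0],"dr": [0,0,0]},{"offset": [0,0,0],"dr": [0,0,0]},{"offset": [0,0,0],"dr": [0,0,0]}]' --gripper 1

```text
time_s: 17.7
position: [0.5424, 0.0109, 0.0149]
tcp_rot: [[0.059, 0.998, 0.0], [0.998, -0.059, -0.0], [-0.0, 0.0, -1.0]]
force: [-0.2, -1.0, 4.2]
opening: 0.481
grasp_force: 30.0
```

>>> servo_tool --targets '[{"offset": [0,0,-0.01],"dr": [0,0,0]},{"offset": [0,0,-0.03],"dr": [0,0,0]},{"offset": [0,0,-0.06],"dr": [0,0,0]},{"offset": [0,0,-0.09],"dr": [0,0,0]},{"offset": [0,0,-0.11],"dr": [0,0,0]},{"offset": [0,0,-0.12],"dr": [0,0,0]},{"offset": [0,0,-0.12],"dr": [0,0,0]},{"offset": [0,0,-0.12],"dr": [0,0,0]}]'

```text
time_s: 18.37
position: [0.5418, 0.011, 0.1342]
tcp_rot: [[0.059, 0.998, -0.001], [0.998, -0.059, 0.0], [0.0, -0.001, -1.0]]
force: [0.0, 0.5, -4.3]
opening: 0.479
grasp_force: 30.0
```

>>> servo_tool --targets '[{"offset": [-0.01,-0.001,0],"dr": [0,0,2]},{"offset": [-0.03,-0.003,0],"dr": [0,0,6]},{"offset": [-0.055,-0.004,0],"dr": [0,0,11]},{"offset": [-0.08,-0.006,0],"dr": [0,0,17]},{"offset": [-0.108,-0.008,0],"dr": [0,0,23]},{"offset": [-0.136,-0.01,0],"dr": [0,0,29]},{"offset": [-0.164,-0.013,0],"dr": [0,0,35]},{"offset": [-0.192,-0.015,0],"dr": [0,0,41]},{"offset": [-0.22,-0.017,0],"dr": [0,0,47]},{"offset": [-0.248,-0.019,0],"dr": [0,0,53]},{"offset": [-0.275,-0.022,0],"dr": [0,0,59]},{"offset": [-0.3,-0.024,0.005],"dr": [0,0,64]},{"offset": [-0.318,-0.025,0.015],"dr": [0,0,68]},{"offset": [-0.327,-0.026,0.03],"dr": [0,0,70.1]},{"offset": [-0.327,-0.026,0.05],"dr": [0,0,70.1]},{"offset": [-0.327,-0.026,0.065],"dr": [0,0,70.1]},{"offset": [-0.327,-0.026,0.075],"dr": [0,0,70.1]},{"offset": [-0.327,-0.026,0.075],"dr": [0,0,70.1]},{"offset": [-0.327,-0.026,0.075],"dr": [0,0,70.1]}]'

```text
time_s: 19.95
position: [0.4961, -0.3135, 0.0581]
tcp_rot: [[0.959, 0.283, -0.003], [0.283, -0.959, 0.002], [-0.002, -0.003, -1.0]]
force: [0.9, 0.6, -4.7]
opening: 0.482
grasp_force: 30.0
```

>>> servo_tool --targets '[{"offset": [0,0,0.01],"dr": [0,0,0]},{"offset": [0,0,0.02],"dr": [0,0,0]},{"offset": [0,0,0.03],"dr": [0,0,0]},{"offset": [0,0,0.036],"dr": [0,0,0]},{"offset": [0,0,0.04],"dr": [0,0,0]},{"offset": [0,0,0.042],"dr": [0,0,0]},{"offset": [0,0,0.042],"dr": [0,0,0]},{"offset": [0,0,0.042],"dr": [0,0,0]}]'

```text
time_s: 20.62
position: [0.4973, -0.3142, 0.0177]
tcp_rot: [[0.959, 0.284, 0.001], [0.284, -0.959, -0.001], [0.0, 0.001, -1.0]]
force: [-0.8, 0.1, -3.4]
opening: 0.48
grasp_force: 30.0
```

```bash
python3 - <<'E'
from h import *
A=cap("scene");B=cap("side")
cv2.imwrite("pics/s4.png",np.hstack([cv2.resize(A["color"][250:420,60:240],(400,378)),cv2.resize(B["color"][120:220,270:440],(400,378))])[:,:,::-1])
s=bot.read_state();print(s["position"],s["force"])
E
```

```text
[ 0.49734616 -0.31421792  0.01784223] [-0.27705767 -0.17322796 -4.17712626]
```

View pics/s4.png

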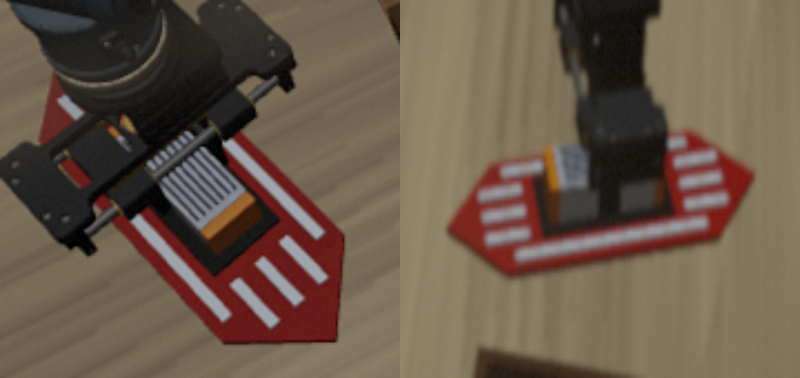

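The driver sits over the black plate, aligned with the sign. I'll lower the last millimetre, release, and measure.

>>> servo_tool --targets '[{"offset": [0,0,0.0005],"dr": [0,0,0]},{"offset": [0,0,0.001],"dr": [0,0,0]},{"offset": [0,0,0.001],"dr": [0,0,0]}]'

```text
time_s: 20.97
position: [0.4973, -0.3142, 0.017]
tcp_rot: [[0.959, 0.284, 0.001], [0.284, -0.959, -0.001], [0.0, 0.001, -1.0]]
force: [0.8, 0.7, -1.9]
opening: 0.481
grasp_force: 30.0
```

>>> servo_tool --targets '[{"offset": [0,0,0],"dr": [0,0,0]},{"offset": [0,0,0],"dr": [0,0,0]},{"offset": [0,0,0],"dr": [0,0,0]},{"offset": [0,0,0],"dr": [0,0,0]},{"offset": [0,0,0],"dr": [0,0,0]},{"offset": [0,0,-0.015],"dr": [0,0,0]},{"offset": [0,0,-0.04],"dr": [0,0,0]},{"offset": [0,0,-0.08],"dr": [0,0,0]},{"offset": [0,0,-0.12],"dr": [0,0,0]},{"offset": [0,0,-0.16],"dr": [0,0,0]},{"offset": [0.01,0.09,-0.162],"dr": [0,0,-25]},{"offset": [0.02,0.18,-0.162],"dr": [0,0,-70.1]},{"offset": [0.02,0.18,-0.162],"dr": [0,0,-70.1]},{"offset": [0.02,0.18,-0.162],"dr": [0,0,-70.1]},{"offset": [0.02,0.18,-0.162],"dr": [0,0,-70.1]},{"offset": [0.02,0.18,-0.162],"dr": [0,0,-70.1]},{"offset": [0.02,0.18,-0.162],"dr": [0,0,-70.1]},{"offset": [0.02,0.18,-0.162],"dr": [0,0,-70.1]},{"offset": [0.02,0.18,-0.162],"dr": [0,0,-70.1]},{"offset": [0.02,0.18,-0.162],"dr": [0,0,-70.1]}]' --gripper -0.38

```text
time_s: 22.63
position: [0.5671, -0.4807, 0.1782]
tcp_rot: [[0.054, 0.999, -0.0], [0.999, -0.054, 0.001], [0.001, -0.001, -1.0]]
force: [0.3, 0.8, -0.5]
opening: 0.692
grasp_force: 0.0
```

```bash
python3 - <<'E'
from h import *
A=cap("scene");B=cap("side")
cv2.imwrite("pics/s5.png",np.hstack([cv2.resize(A["color"][250:420,60:240],(400,378)),cv2.resize(A["color"][100:250,360:540],(400,378))])[:,:,::-1])
s=bot.read_state();print(s["position"],s["tcp_rot"][:,1] if hasattr(s["tcp_rot"],"shape") else s["tcp_rot"])
for c,n,b in((A,"A",(95,285,200,380)),(B,"B",(315,140,400,190))):
    for e in (120,):
        m=mask(c,(8,e,70),(22,255,255),b)
        cs,_=cv2.findContours(m,cv2.RETR_EXTERNAL,cv2.CHAIN_APPROX_NONE)
        print(n,[(cv2.boundingRect(k),cv2.contourArea(k)) for k in cs if cv2.contourArea(k)>15])
E
```

```text
[ 0.56711686 -0.48068704  0.17824638] [ 9.98216933e-01 -5.96888534e-02 -4.43207554e-04]
A [((150, 337, 25, 21), 141.0), ((108, 293, 24, 20), 117.5)]
B [((330, 159, 8, 20), 68.5), ((376, 154, 8, 20), 44.5)]
```

View pics/s5.png

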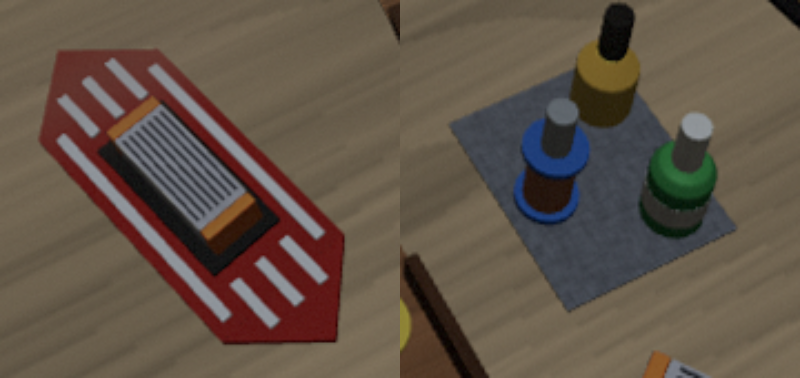

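The driver lies flat on the plate and the three stand on the mat. I'll check the driver's centring from its top corners: crop (107,131), (157,97), (254,203) and (203,240).

```bash
python3 - <<'E'
from h import *
A=cap("scene")
p=np.array([onplane(A,(60+x/2.222-.5,250+y/2.2235-.5),.040)[:2] for x,y in[(107,131),(157,97),(254,203),(203,240)]],np.float32)*1000
print(p.mean(0),cv2.minAreaRect(p))
b=(95,285,200,380)
m=mask(A,(8,120,70),(22,255,255),b); q=np.vstack([k for k in cv2.findContours(m,0,1)[0] if cv2.contourArea(k)>15])[:,0]
# mat bottles: cap tops z=.099 from crop px
for n,x,y in(("glue",619,14),("reel",562,112),("flux",694,127)):
    print(n,onplane(A,(360+(x-400)/2.222-.5,100+y/2.52-.5),.099).round(4))
E
```

```text
[ 498.36908 -313.87997] ((498.4352722167969, -313.8755798339844), (118.97605895996094, 41.830623626708984), 14.601588249206543)
glue [0.4008 0.3652 0.099 ]
reel [0.456  0.2676 0.099 ]
flux [0.5195 0.3511 0.099 ]
```

The driver is within about 2 mm of the plate centre. Next I'll return the three, starting with the flux.

>>> servo_tool --targets '[{"offset": [0.03,-0.003,-0.002],"dr": [0,0,0]},{"offset": [0.07,-0.008,-0.002],"dr": [0,0,0]},{"offset": [0.11,-0.013,-0.002],"dr": [0,0,0]},{"offset": [0.15,-0.017,-0.002],"dr": [0,0,0]},{"offset": [0.19,-0.022,-0.002],"dr": [0,0,0]},{"offset": [0.23,-0.027,-0.002],"dr": [0,0,0]},{"offset": [0.27,-0.031,-0.002],"dr": [0,0,0]},{"offset": [0.31,-0.036,-0.002],"dr": [0,0,0]},{"offset": [0.35,-0.041,-0.002],"dr": [0,0,0]},{"offset": [0.39,-0.045,-0.002],"dr": [0,0,0]},{"offset": [0.43,-0.05,-0.002],"dr": [0,0,0]},{"offset": [0.47,-0.055,-0.002],"dr": [0,0,0]},{"offset": [0.51,-0.059,-0.002],"dr": [0,0,0]},{"offset": [0.55,-0.064,-0.002],"dr": [0,0,0]},{"offset": [0.59,-0.069,-0.002],"dr": [0,0,0]},{"offset": [0.63,-0.073,-0.002],"dr": [0,0,0]},{"offset": [0.67,-0.078,-0.002],"dr": [0,0,0]},{"offset": [0.71,-0.083,-0.002],"dr": [0,0,0]},{"offset": [0.75,-0.087,-0.002],"dr": [0,0,0]},{"offset": [0.78,-0.091,-0.002],"dr": [0,0,0]}]'

```text
time_s: 24.45
position: [0.5224, 0.3065, 0.1809]
tcp_rot: [[0.061, 0.998, 0.001], [0.998, -0.061, 0.001], [0.001, 0.001, -1.0]]
force: [0.8, 0.0, -0.1]
opening: 0.686
grasp_force: 0.0
```

>>> servo_tool --targets '[{"offset": [0.025,-0.003,0],"dr": [0,0,0]},{"offset": [0.045,-0.005,0],"dr": [0,0,0]},{"offset": [0.053,-0.006,0],"dr": [0,0,0]},{"offset": [0.053,-0.006,0],"dr": [0,0,0]},{"offset": [0.053,-0.006,0.01],"dr": [0,0,0]},{"offset": [0.053,-0.006,0.03],"dr": [0,0,0]},{"offset": [0.053,-0.006,0.055],"dr": [0,0,0]},{"offset": [0.053,-0.006,0.08],"dr": [0,0,0]},{"offset": [0.053,-0.006,0.1],"dr": [0,0,0]},{"offset": [0.053,-0.006,0.108],"dr": [0,0,0]},{"offset": [0.053,-0.006,0.11],"dr": [0,0,0]},{"offset": [0.053,-0.006,0.11],"dr": [0,0,0]}]'

```text
time_s: 25.45
position: [0.5201, 0.3553, 0.0701]
tcp_rot: [[0.061, 0.998, -0.001], [0.998, -0.061, -0.001], [-0.001, -0.001, -1.0]]
force: [0.6, 0.7, 0.2]
opening: 0.689
grasp_force: 0.0
```

>>> servo_tool --targets '[{"offset": [0,0,0],"dr": [0,0,0]},{"offset": [0,0,0],"dr": [0,0,0]},{"offset": [0,0,0],"dr": [0,0,0]},{"offset": [0,0,0],"dr": [0,0,0]},{"offset": [0,0,0],"dr": [0,0,0]},{"offset": [0,0,0],"dr": [0,0,0]},{"offset": [0,0,0],"dr": [0,0,0]}]' --gripper 1

```text
time_s: 26.03
position: [0.5198, 0.3566, 0.0709]
tcp_rot: [[0.059, 0.998, 0.0], [0.998, -0.059, 0.0], [0.0, 0.0, -1.0]]
force: [-1.9, 0.4, 2.8]
opening: 0.285
grasp_force: 30.0
```

>>> servo_tool --targets '[{"offset": [0,0,-0.015],"dr": [0,0,0]},{"offset": [0,0,-0.045],"dr": [0,0,0]},{"offset": [0,0,-0.08],"dr": [0,0,0]},{"offset": [-0.005,0,-0.11],"dr": [0,0,0]},{"offset": [-0.02,-0.001,-0.125],"dr": [0,0,0]},{"offset": [-0.05,-0.002,-0.13],"dr": [0,0,0]},{"offset": [-0.085,-0.004,-0.13],"dr": [0,0,0]},{"offset": [-0.12,-0.006,-0.13],"dr": [0,0,0]},{"offset": [-0.155,-0.007,-0.13],"dr": [0,0,0]},{"offset": [-0.19,-0.009,-0.13],"dr": [0,0,0]},{"offset": [-0.225,-0.011,-0.13],"dr": [0,0,0]},{"offset": [-0.26,-0.013,-0.13],"dr": [0,0,0]},{"offset": [-0.295,-0.014,-0.13],"dr": [0,0,0]},{"offset": [-0.33,-0.016,-0.13],"dr": [0,0,0]},{"offset": [-0.365,-0.018,-0.13],"dr": [0,0,0]},{"offset": [-0.395,-0.019,-0.13],"dr": [0,0,0]},{"offset": [-0.417,-0.02,-0.13],"dr": [0,0,0]},{"offset": [-0.4285,-0.02,-0.12],"dr": [0,0,0]},{"offset": [-0.4285,-0.02,-0.1],"dr": [0,0,0]},{"offset": [-0.4285,-0.02,-0.08],"dr": [0,0,0]}]'

```text
time_s: 27.7
position: [0.475, -0.0715, 0.1505]
tcp_rot: [[0.062, 0.998, 0.002], [0.998, -0.062, -0.001], [-0.001, 0.002, -1.0]]
force: [-0.7, 0.5, -2.9]
opening: 0.293
grasp_force: 30.0
```

>>> servo_tool --targets '[{"offset": [0,0,0.025],"dr": [0,0,0]},{"offset": [0,0,0.045],"dr": [0,0,0]},{"offset": [0,0,0.06],"dr": [0,0,0]},{"offset": [0,0,0.068],"dr": [0,0,0]},{"offset": [0,0,0.0715],"dr": [0,0,0]},{"offset": [0,0,0.0715],"dr": [0,0,0]},{"offset": [0,0,0.0715],"dr": [0,0,0]}]'

```text
time_s: 28.28
position: [0.475, -0.0702, 0.0795]
tcp_rot: [[0.059, 0.998, 0.001], [0.998, -0.059, -0.0], [-0.0, 0.001, -1.0]]
force: [0.5, -0.4, -2.6]
opening: 0.291
grasp_force: 30.0
```

>>> servo_tool --targets '[{"offset": [0,0,0],"dr": [0,0,0]},{"offset": [0,0,0],"dr": [0,0,0]},{"offset": [0,0,0],"dr": [0,0,0]},{"offset": [0,0,0],"dr": [0,0,0]},{"offset": [0,0,-0.02],"dr": [0,0,0]},{"offset": [0,0,-0.06],"dr": [0,0,0]},{"offset": [0,0,-0.09],"dr": [0,0,0]},{"offset": [0.03,-0.004,-0.1015],"dr": [0,0,0]},{"offset": [0.07,-0.008,-0.1015],"dr": [0,0,0]},{"offset": [0.11,-0.013,-0.1015],"dr": [0,0,0]},{"offset": [0.15,-0.018,-0.1015],"dr": [0,0,0]},{"offset": [0.19,-0.023,-0.1015],"dr": [0,0,0]},{"offset": [0.23,-0.028,-0.1015],"dr": [0,0,0]},{"offset": [0.27,-0.033,-0.1015],"dr": [0,0,0]},{"offset": [0.305,-0.037,-0.1015],"dr": [0,0,0]},{"offset": [0.33,-0.04,-0.1015],"dr": [0,0,0]},{"offset": [0.339,-0.04,-0.1015],"dr": [0,0,0]},{"offset": [0.339,-0.04,-0.1015],"dr": [0,0,0]},{"offset": [0.339,-0.04,-0.1015],"dr": [0,0,0]}]' --gripper -0.38

```text
time_s: 29.87
position: [0.4545, 0.2702, 0.1804]
tcp_rot: [[0.058, 0.998, -0.0], [0.998, -0.058, -0.001], [-0.001, -0.0, -1.0]]
force: [0.3, 0.1, 0.3]
opening: 0.691
grasp_force: 0.0
```

```bash
python3 - <<'E'
from h import *
A=cap("scene")
cv2.imwrite("pics/s6.png",cv2.resize(A["color"][100:300,220:520],(780,520))[:,:,::-1])
s=bot.read_state();print(s["position"],s["opening"])
E
```

```text
[0.4545909  0.26954085 0.18041735] 0.6860038188543732
```

View pics/s6.png

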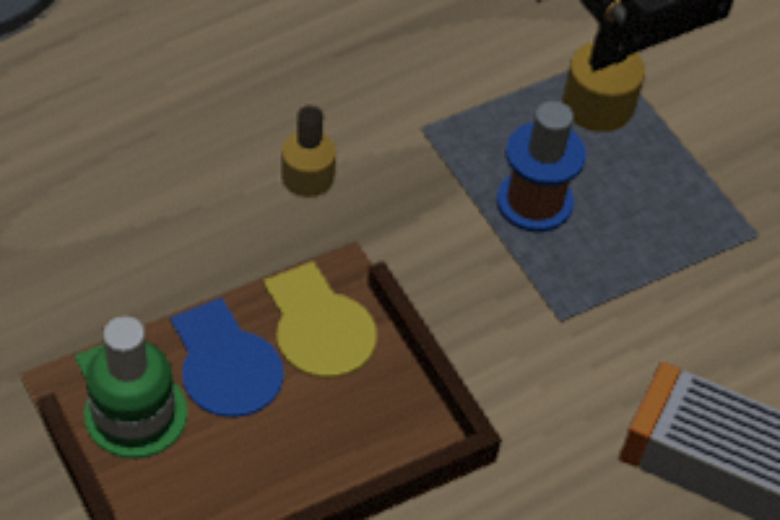

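The flux stands centred on the green disc at (135,400). Next is the reel.

>>> servo_tool --targets '[{"offset": [0,0,0.03],"dr": [0,0,0]},{"offset": [0,0,0.06],"dr": [0,0,0]},{"offset": [0,0,0.09],"dr": [0,0,0]},{"offset": [0,0,0.105],"dr": [0,0,0]},{"offset": [0,0,0.11],"dr": [0,0,0]},{"offset": [0,0,0.11],"dr": [0,0,0]}]'

```text
time_s: 30.42
position: [0.4542, 0.2688, 0.0694]
tcp_rot: [[0.062, 0.998, -0.003], [0.998, -0.062, -0.001], [-0.002, -0.003, -1.0]]
force: [0.8, 0.1, -0.3]
opening: 0.69
grasp_force: 0.0
```

>>> servo_tool --targets '[{"offset": [0,0,0],"dr": [0,0,0]},{"offset": [0,0,0],"dr": [0,0,0]},{"offset": [0,0,0],"dr": [0,0,0]},{"offset": [0,0,0],"dr": [0,0,0]},{"offset": [0,0,0],"dr": [0,0,0]},{"offset": [0,0,0],"dr": [0,0,0]},{"offset": [0,0,0],"dr": [0,0,0]}]' --gripper 1

```text
time_s: 31.0
position: [0.4552, 0.2709, 0.071]
tcp_rot: [[0.059, 0.998, 0.001], [0.998, -0.059, 0.0], [0.0, 0.001, -1.0]]
force: [0.6, -1.5, 2.5]
opening: 0.29
grasp_force: 30.0
```

>>> servo_tool --targets '[{"offset": [0,0,-0.015],"dr": [0,0,0]},{"offset": [0,0,-0.045],"dr": [0,0,0]},{"offset": [0,0,-0.08],"dr": [0,0,0]},{"offset": [-0.005,0.001,-0.11],"dr": [0,0,0]},{"offset": [-0.02,0.003,-0.125],"dr": [0,0,0]},{"offset": [-0.05,0.007,-0.13],"dr": [0,0,0]},{"offset": [-0.085,0.013,-0.13],"dr": [0,0,0]},{"offset": [-0.12,0.018,-0.13],"dr": [0,0,0]},{"offset": [-0.155,0.023,-0.13],"dr": [0,0,0]},{"offset": [-0.19,0.029,-0.13],"dr": [0,0,0]},{"offset": [-0.22,0.033,-0.13],"dr": [0,0,0]},{"offset": [-0.245,0.037,-0.13],"dr": [0,0,0]},{"offset": [-0.26,0.039,-0.13],"dr": [0,0,0]},{"offset": [-0.268,0.04,-0.125],"dr": [0,0,0]},{"offset": [-0.268,0.04,-0.11],"dr": [0,0,0]},{"offset": [-0.268,0.04,-0.085],"dr": [0,0,0]},{"offset": [-0.268,0.04,-0.06],"dr": [0,0,0]},{"offset": [-0.268,0.04,-0.04],"dr": [0,0,0]},{"offset": [-0.268,0.04,-0.03],"dr": [0,0,0]},{"offset": [-0.268,0.04,-0.02],"dr": [0,0,0]}]'

```text
time_s: 32.67
position: [0.4775, 0.0017, 0.0888]
tcp_rot: [[0.059, 0.998, -0.003], [0.998, -0.059, 0.001], [0.001, -0.003, -1.0]]
force: [-0.2, -0.5, -1.7]
opening: 0.288
grasp_force: 30.0
```

>>> servo_tool --targets '[{"offset": [0,0,0.006],"dr": [0,0,0]},{"offset": [0,0,0.01],"dr": [0,0,0]},{"offset": [0,0,0.0115],"dr": [0,0,0]},{"offset": [0,0,0.0115],"dr": [0,0,0]},{"offset": [0,0,0.0115],"dr": [0,0,0]}]'

```text
time_s: 33.08
position: [0.4792, 0.0009, 0.0794]
tcp_rot: [[0.059, 0.998, 0.001], [0.998, -0.059, -0.0], [-0.0, 0.001, -1.0]]
force: [-0.6, 0.0, -2.3]
opening: 0.291
grasp_force: 30.0
```

>>> servo_tool --targets '[{"offset": [0,0,0],"dr": [0,0,0]},{"offset": [0,0,0],"dr": [0,0,0]},{"offset": [0,0,0],"dr": [0,0,0]},{"offset": [0,0,0],"dr": [0,0,0]},{"offset": [0,0,-0.02],"dr": [0,0,0]},{"offset": [0,0,-0.06],"dr": [0,0,0]},{"offset": [0,0,-0.09],"dr": [0,0,0]},{"offset": [0.03,-0.008,-0.1015],"dr": [0,0,0]},{"offset": [0.07,-0.02,-0.1015],"dr": [0,0,0]},{"offset": [0.11,-0.031,-0.1015],"dr": [0,0,0]},{"offset": [0.15,-0.042,-0.1015],"dr": [0,0,0]},{"offset": [0.19,-0.053,-0.1015],"dr": [0,0,0]},{"offset": [0.23,-0.065,-0.1015],"dr": [0,0,0]},{"offset": [0.27,-0.076,-0.1015],"dr": [0,0,0]},{"offset": [0.31,-0.087,-0.1015],"dr": [0,0,0]},{"offset": [0.34,-0.095,-0.1015],"dr": [0,0,0]},{"offset": [0.358,-0.1,-0.1015],"dr": [0,0,0]},{"offset": [0.358,-0.1,-0.1015],"dr": [0,0,0]},{"offset": [0.358,-0.1,-0.1015],"dr": [0,0,0]}]' --gripper -0.38

```text
time_s: 34.67
position: [0.3996, 0.3646, 0.1804]
tcp_rot: [[0.057, 0.998, -0.0], [0.998, -0.057, -0.001], [-0.001, -0.0, -1.0]]
force: [-0.5, -0.1, -0.3]
opening: 0.692
grasp_force: 0.0
```

>>> servo_tool --targets '[{"offset": [0,0,0.03],"dr": [0,0,0]},{"offset": [0,0,0.06],"dr": [0,0,0]},{"offset": [0,0,0.09],"dr": [0,0,0]},{"offset": [0,0,0.105],"dr": [0,0,0]},{"offset": [0,0,0.11],"dr": [0,0,0]},{"offset": [0,0,0.11],"dr": [0,0,0]}]'

```text
time_s: 35.17
position: [0.3998, 0.3623, 0.0694]
tcp_rot: [[0.061, 0.998, -0.003], [0.998, -0.061, -0.002], [-0.002, -0.003, -1.0]]
force: [0.7, 0.3, -0.8]
opening: 0.691
grasp_force: 0.0
```

>>> servo_tool --targets '[{"offset": [0,0,0],"dr": [0,0,0]},{"offset": [0,0,0],"dr": [0,0,0]},{"offset": [0,0,0],"dr": [0,0,0]},{"offset": [0,0,0],"dr": [0,0,0]},{"offset": [0,0,0],"dr": [0,0,0]},{"offset": [0,0,0],"dr": [0,0,0]},{"offset": [0,0,0],"dr": [0,0,0]}]' --gripper 1

```text
time_s: 35.75
position: [0.4006, 0.3643, 0.071]
tcp_rot: [[0.059, 0.998, 0.001], [0.998, -0.059, 0.001], [0.001, 0.001, -1.0]]
force: [1.1, -0.2, 1.9]
opening: 0.287
grasp_force: 30.0
```

>>> servo_tool --targets '[{"offset": [0,0,-0.015],"dr": [0,0,0]},{"offset": [0,0,-0.045],"dr": [0,0,0]},{"offset": [0,0,-0.08],"dr": [0,0,0]},{"offset": [-0.005,0.002,-0.11],"dr": [0,0,0]},{"offset": [-0.02,0.007,-0.125],"dr": [0,0,0]},{"offset": [-0.05,0.018,-0.13],"dr": [0,0,0]},{"offset": [-0.085,0.03,-0.13],"dr": [0,0,0]},{"offset": [-0.12,0.042,-0.13],"dr": [0,0,0]},{"offset": [-0.155,0.054,-0.13],"dr": [0,0,0]},{"offset": [-0.19,0.067,-0.13],"dr": [0,0,0]},{"offset": [-0.225,0.079,-0.13],"dr": [0,0,0]},{"offset": [-0.255,0.089,-0.13],"dr": [0,0,0]},{"offset": [-0.276,0.097,-0.13],"dr": [0,0,0]},{"offset": [-0.286,0.1,-0.125],"dr": [0,0,0]},{"offset": [-0.286,0.1,-0.11],"dr": [0,0,0]},{"offset": [-0.286,0.1,-0.085],"dr": [0,0,0]},{"offset": [-0.286,0.1,-0.06],"dr": [0,0,0]},{"offset": [-0.286,0.1,-0.04],"dr": [0,0,0]},{"offset": [-0.286,0.1,-0.03],"dr": [0,0,0]},{"offset": [-0.286,0.1,-0.02],"dr": [0,0,0]}]'

```text
time_s: 37.42
position: [0.4814, 0.0736, 0.0887]
tcp_rot: [[0.059, 0.998, -0.004], [0.998, -0.059, 0.001], [0.0, -0.004, -1.0]]
force: [1.1, 0.2, -1.6]
opening: 0.289
grasp_force: 30.0
```

>>> servo_tool --targets '[{"offset": [0,0,0.006],"dr": [0,0,0]},{"offset": [0,0,0.01],"dr": [0,0,0]},{"offset": [0,0,0.0115],"dr": [0,0,0]},{"offset": [0,0,0.0115],"dr": [0,0,0]},{"offset": [0,0,0.0115],"dr": [0,0,0]}]'

```text
time_s: 37.83
position: [0.4834, 0.0728, 0.0794]
tcp_rot: [[0.059, 0.998, 0.001], [0.998, -0.059, -0.0], [0.0, 0.001, -1.0]]
force: [-0.0, 0.4, -1.9]
opening: 0.289
grasp_force: 30.0
```

>>> servo_tool --targets '[{"offset": [0,0,0],"dr": [0,0,0]},{"offset": [0,0,0],"dr": [0,0,0]},{"offset": [0,0,0],"dr": [0,0,0]},{"offset": [0,0,0],"dr": [0,0,0]},{"offset": [0,0,-0.02],"dr": [0,0,0]},{"offset": [0,0,-0.06],"dr": [0,0,0]},{"offset": [0,0,-0.09],"dr": [0,0,0]},{"offset": [0.03,0,-0.12],"dr": [0,0,0]},{"offset": [0.07,0,-0.12],"dr": [0,0,0]},{"offset": [0.11,0,-0.12],"dr": [0,0,0]},{"offset": [0.15,0,-0.12],"dr": [0,0,0]},{"offset": [0.19,0,-0.12],"dr": [0,0,0]},{"offset": [0.23,0,-0.12],"dr": [0,0,0]},{"offset": [0.26,0,-0.12],"dr": [0,0,0]},{"offset": [0.27,0,-0.12],"dr": [0,0,0]},{"offset": [0.27,0,-0.12],"dr": [0,0,0]},{"offset": [0.27,0,-0.12],"dr": [0,0,0]}]' --gripper -0.38

```text
time_s: 39.25
position: [0.4985, 0.3415, 0.1987]
tcp_rot: [[0.058, 0.998, -0.001], [0.998, -0.058, -0.001], [-0.001, -0.001, -1.0]]
force: [0.1, 0.1, -1.0]
opening: 0.689
grasp_force: 0.0
```

```bash
python3 - <<'E'
from h import *
A=cap("scene")
cv2.imwrite("pics/s7.png",cv2.resize(A["color"][180:420,60:420],(795,530))[:,:,::-1])
cv2.imwrite("pics/s8.png",cv2.resize(A["color"][185:290,240:380],None,fx=5.7,fy=5.7,interpolation=cv2.INTER_CUBIC)[:,:,::-1])
s=bot.read_state();print(s["position"],s["opening"])
E
```

```text
[0.49857111 0.34073118 0.1987029 ] 0.68838453157335
```

View pics/s8.png

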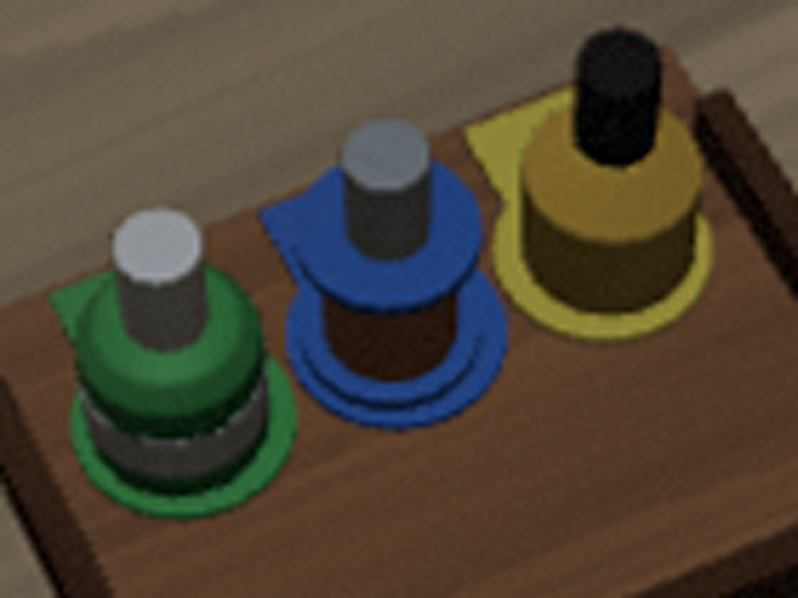

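View pics/s7.png

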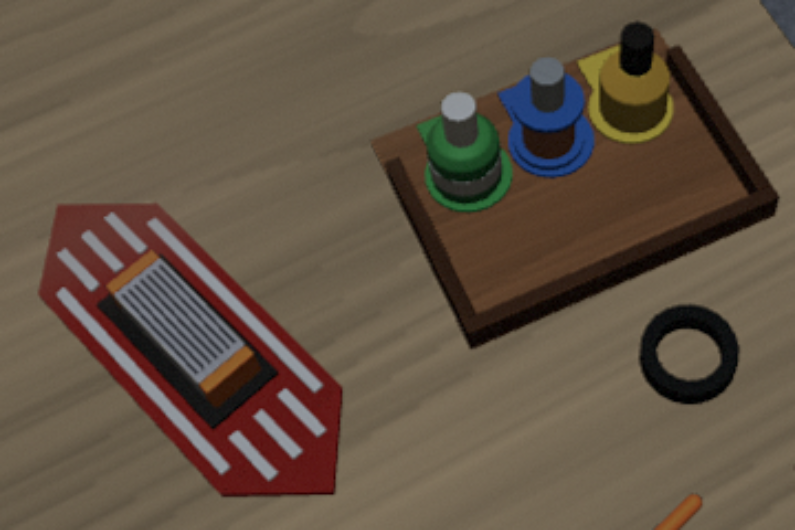

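All three stand upright and near-centred on their own discs. The driver is on the plate, the tape is unmoved, and the gripper is clear of everything.

```bash
python3 -c "
from rig import ticket
print(ticket.hand_in())"
```

```text
the job is handed in; nothing more can be done
None
```

The job is handed in, with no verdict returned: the final camera view showed the driver flat and lengthwise on the black plate (about 2 mm off centre), the glue, reel and flux upright within a few mm of their disc centres, and the tape where it was.

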